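Strip down a stacked bearing set into its parts trays

TASK

Take the stack of machine parts on the round steel block apart, from the top down and one part at a time, and set each part down flat in the tray of its own shape: the brass bush in the small round tray, the hexagon nut in the six-sided tray, the bearing ring in the large round tray and the square flange in the square tray. Set the parts down rather than dropping them, do not tip any over, and leave all four lying still.

Things in the scene. Friction and masses are not known exactly. Their poses are not given: they have to be found in the camera images.
- stand: Fixed round dark steel block, 96 mm diameter, 20 mm high, on which the stack stands at the start (position varies). Origin at the centre of its underside, so its top is 20 mm above the origin. The stack from the bottom up: flange, bearing, nut, bush, loosely stacked (nothing holds them but their weight), roughly centred.
- bush: Loose short brass tube, 28 mm outer diameter, 18 mm bore (too small to grip inside), 28 mm high, about 90 g; top of the stack. Its origin is the centre of its underside, z up. 
- nut: Loose dark steel hexagon nut, 40 mm across flats (46 mm across corners), 22 mm high, hole about 19 mm (too small to grip inside), about 160 g; second from the top. Its origin is the centre of its underside, z up. Its x axis is normal to a pair of flats (flats also at 60 and 120 degrees).
- bearing: Loose steel bearing ring with a dark groove in its face, 54 mm outer diameter, 20 mm bore (too small to grip inside), 22 mm high, about 300 g; third from the top. Its origin is the centre of its underside, z up. 
- flange: Loose square aluminium flange plate with a round 20 mm hole (too small to grip inside) and four small dark screw holes, 64 x 64 mm, 24 mm high, about 260 g; bottom of the stack. Its origin is the centre of its underside, z up. Its x and y axes are normal to its sides.
- tray_round_small: Fixed shallow grey round tray for the bush, 48 mm inside and 56 mm outside diameter. Origin at the centre of its underside on the bench; its floor is 3 mm and the top of its rim 8 mm above the origin (the same for all four trays).
- tray_hex: Fixed shallow grey six-sided tray for the nut, 62 mm inside and 70 mm outside across flats; floor 3 mm, rim top 8 mm above its origin (centre of underside). The nut fits in it at any turn.
- tray_round_large: Fixed shallow grey round tray for the bearing ring, 74 mm inside and 82 mm outside diameter; floor 3 mm, rim top 8 mm above its origin (centre of underside).
- tray_square: Fixed shallow grey square tray for the flange, 84 x 84 mm inside, 92 x 92 mm outside; floor 3 mm, rim top 8 mm above its origin (centre of underside). x and y axes are normal to its sides. The flange fits only when its sides are within about 15 degrees of parallel to the tray's.
Mind the look-alikes: they are no part of the job. What is shaped like the tray_round_large but turquoise is not meant. Leave any pink look-alike of the flange alone.

How it is judged:
By the outcome, as a careful person would: the job done as asked, in the order asked, and still so for the second after the job is handed in, with the robot touching nothing.
It also fails if it takes over 115 s, if anything falls off the work surface, if the arm or the gripper's body presses on something with over 40 N, if the wrist force passes 120 N, or if a joint passes its speed limit or range.

ROBOT

A 6-joint arm with a two-finger parallel gripper is mounted at the origin on the work surface. World frame = base frame: x ahead of the robot, y to its left, z up, the work surface at z = 0. Lengths are in mm, angles in degrees, forces in N, time in s.
With the tool pointing down it reaches from about 350 to 850 mm from the base axis. Payload 8.1 kg.
Tool frame: the origin (TCP) lies at the very end of the fingers, on their centre line; the grasp point (between the pads) lies 19 mm behind it; z points along the fingers, y is the direction in which the jaws open and shut (so a half turn about z gives the same grasp; the last joint's range is limited). The gripper opens to 85 mm and grips with 20 to 120 N. Pads are 22 mm wide; open, the fingers measure 114 mm over their backs; the gripper's body (76 mm by 85 mm) begins 54 mm behind the grasp point. The pads swing forward as they close: fully open they stand 13 mm farther back than shut.
Start: joints at [63.002, 7.471, 85.268, -0, 87.261, -4.893], TCP at [225.76, 555.912, 231.292] pointing down, gripper open.
Joint ranges: [-169.43, 169.43], [-51.17, 129.36], [1.28, 143.12], [-76.62, 256.62], [0, 156.53], [-152.29, 152.29]. Speed limits (degrees/s): [136.94, 136.94, 159.86, 180, 180, 180].

INTERFACE

Orientations are given as [roll, pitch, yaw] about the fixed x, y, z axes, in that order (R = Rz(yaw) Ry(pitch) Rx(roll)).
In Python, from bench import r gives the robot as it stands.
- The arm moves only by the shell command python3 -m crank 'ROWS' [OPENING] [FORCE]. ROWS is JSON, a list that holds one entry, the list of rows, each a list of 6 numbers: the shift along the tool's x, y, z in m, then the turn, a rotation vector about the tool's x, y, z in rad. A call has 1 to 10 rows; each row is the pose to reach, as a shift and turn from the pose measured when the call began, along the tool's axes at that moment; what a row does not reach only later rows make up. A row lasts 1/8 s, in which the tool goes at most 62.5 mm and 10.7 degrees, less where a joint would pass 70% of its speed; a pose out of reach is approached as far as the arm can. A call with a gripper value outside its range is refused whole. OPENING is the closure, from 0 (fully open) to 1 (shut), set as the call begins (- or left out, the last holds). The fingers move at their own pace and stop on an object; FORCE is the grip in N (left out, the last holds). Time passes only in rows, so rows that repeat a pose let the fingers close. It gives the time, the measured TCP pose, the force and the opening at its end, in the units of the state.
- r.sense(): the state, without advancing time (a new reading comes with each control period).
- r.snapshot(name): name is "scene" or "top" or "wrist"; returns (picture, depth): 400x640x3 uint8, blue, green, red; 400x640 float32, mm along the optical axis (not along the pixel's ray), 0 where there is no reading.
- r.get_calibration(name): a dict with "mtx" (3x3 intrinsics, pixels), "cam_to_world" (4x4, takes a point from camera to world coordinates). Camera axes: x right, y down, z forward; pixel columns grow to the right and rows downward; lengths in mm; the calibration is good to about 2 mm. A picture is of the moment at which its call begins: read the wrist's pose just before it. get_calibration takes no time and is no camera call; for the wrist camera it gives the pose at the moment of the call.
- r.hand_in(): hands the job in, once; it reports no verdict.
Trained networks look in the newest picture that a camera, given by its name, has taken for a name from the list of things; names that differ only in an ending like _2 or _b are one class to them, and where a whole thing is asked for, a point or a joint stands for the part that bears it (a point fixed in the world has none). Each returns a list of dicts, best first, with "conf" (0 to 1); they miss things now and then, are a little off and sometimes report something else, mostly with a low value. They report only what shows in the picture. A call takes as long as a camera call. They do not tell look-alikes from the thing itself.
- r.look_for(thing, camera): "extent" ([left, top, right, bottom] in pixels, round what is visible of it).
- r.landmark_of(thing, camera): "pixel" ([column, row] in pixels: a listed point, or the origin of a listed thing).
The state is a dict: "time": time; "joint_pos": joint angles; "qd": joint speeds; "joint_efforts": joint torques, N m; "tool_pos": TCP position; "tcp_rot": TCP orientation; "ft_force": force on the tool from outside, world axes, zero at the start; "wrist_torque": the same for the moment, N m; "finger_gap": finger opening in mm.
Only numpy, scipy, OpenCV 4.12 (cv2) and the standard library are available. Lean on these libraries where they do the work, as an engineer would, in place of code of your own. Each camera call takes 0.05 s, during which the arm holds its last target.

## Working session

There is one attempt and no reset: what is moved stays moved. The work goes in short steps, Python scripts to look and compute and a shell command to move; the robot and the scene stay as the last step left them, time stands still between calls to the robot, and variables do not carry over. Pictures are saved under pics/ and viewed, and the job is handed in when it is done.

```bash
ls; mkdir -p pics
python3 - <<'E'
from bench import r
import cv2
print(r.sense())
for c in ("scene","top"):
    p,d=r.snapshot(c); cv2.imwrite(f"pics/{c}0.png",p)
    k=r.get_calibration(c); print(c,k["mtx"].round(1).tolist(),k["cam_to_world"].round(3).tolist())
E
```

```text
pics
{'time': 0.0, 'joint_pos': array([ 6.30028689e+01,  7.51532673e+00,  8.53285175e+01, -4.42866991e-04,
        8.72614323e+01, -4.89188388e+00]), 'qd': array([-0.02762552, -0.01285732, -0.00105382,  0.0486617 ,  0.08380605,
       -0.15095112]), 'joint_efforts': array([-4.31432791e-04, -5.69410408e+01, -5.00550735e+01, -5.31659152e-04,
        1.54584873e-02, -2.38362912e-05]), 'tool_pos': array([225.50873363, 555.42317052, 230.24945057]), 'tcp_rot': array([-1.79895069e+02, -8.53682999e-03,  1.57894767e+02]), 'ft_force': array([-1.61532641, -0.58221062, -0.16059574]), 'wrist_torque': array([ 0.029657  ,  0.00914524, -0.01888377]), 'finger_gap': 85.57551235722505}
scene [[379.4, 0.0, 322.5], [0.0, 379.4, 196.5], [0.0, 0.0, 1.0]] [[0.853, 0.322, -0.41, 818.103], [0.521, -0.508, 0.686, -698.523], [0.013, -0.799, -0.601, 622.422], [0.0, 0.0, 0.0, 1.0]]
top [[481.4, 0.0, 316.3], [0.0, 481.4, 192.3], [0.0, 0.0, 1.0]] [[0.026, -0.995, 0.098, 317.715], [-1.0, -0.025, 0.019, -97.175], [-0.017, -0.099, -0.995, 1490.552], [0.0, 0.0, 0.0, 1.0]]
```

View pics/scene0.png

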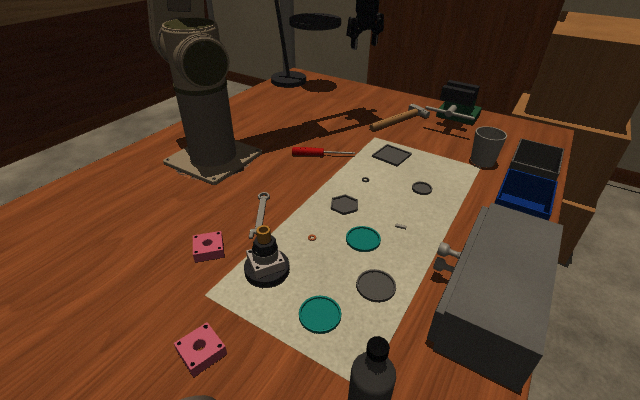

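View pics/top0.png

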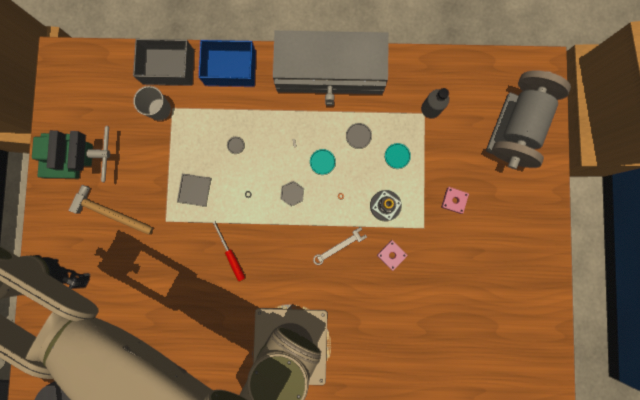

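The scene view shows the stack at about (265,260). The top view has the small round tray at (235,145), hex tray (292,193), grey large tray (359,136), square tray (194,190) and stack (386,205). The turquoise discs and pink plates are the decoys.

```bash
cat > h.py <<'E'
import numpy as np, cv2
from bench import r
def ray(cam,px,z,k=None):
    k=k or r.get_calibration(cam); M=k["mtx"]; T=k["cam_to_world"]
    px=np.atleast_2d(np.array(px,float))
    v=np.c_[(px-[M[0,2],M[1,2]])/[M[0,0],M[1,1]],np.ones(len(px))]@T[:3,:3].T
    o=T[:3,3]; return o+v*((z-o[2])/v[:,2])[:,None]
def depthpts(cam,d,k=None):
    k=k or r.get_calibration(cam); M=k["mtx"]; T=k["cam_to_world"]
    u,v=np.meshgrid(np.arange(d.shape[1]),np.arange(d.shape[0]))
    P=np.stack([(u-M[0,2])/M[0,0]*d,(v-M[1,2])/M[1,1]*d,d],-1)
    return P@T[:3,:3].T+T[:3,3]
E
python3 - <<'E'
from h import *
zs=dict(tray_round_small=3,tray_hex=3,tray_round_large=3,tray_square=3,stand=20,bush=0,nut=0,bearing=0,flange=0)
hz=dict(bush=20+24+22+22,nut=20+24+22,bearing=44,flange=20,stand=0)
ims={}
for c in("top","scene"):
    p,d=r.snapshot(c); ims[c]=(p,d)
    for t in zs:
        L=r.landmark_of(t,c)
        for o in L[:3]:
            print(c,t,round(o["conf"],2),np.round(o["pixel"],1),ray(c,o["pixel"],hz.get(t,0))[0].round(1))
np.savez("im0.npz",top=ims["top"][0],topd=ims["top"][1],sc=ims["scene"][0],scd=ims["scene"][1])
p,d=ims["top"]; P=depthpts("top",d)
cr=p[160:250,340:480]; cv2.imwrite("pics/crop0.png",cv2.resize(cr,None,fx=5,fy=5,interpolation=cv2.INTER_CUBIC))
for q in [(235,145),(292,193),(359,136),(194,190),(388,204),(300,150)]: print(q,P[q[1],q[0]].round(1))
E
```

```text
top tray_round_small 0.5 [232.  145.3] [606.9 201.6   0. ]
top tray_hex 0.92 [293.6 199.6] [440.2   2.    0. ]
top tray_round_large 0.73 [359.3 136.8] [ 643.3 -198.4    0. ]
top tray_round_large 0.68 [323.7 160.7] [564.7 -88.5   0. ]
top tray_round_large 0.66 [396.4 151. ] [ 600.8 -315.1    0. ]
top tray_square 0.65 [194.5 186.9] [472.2 313.5   0. ]
top stand 0.72 [384.7 203.6] [ 434.8 -280.7    0. ]
top bush 0.5 [389.2 205.3] [ 423.3 -283.    88. ]
top nut 0.4 [387.6 202.8] [ 432.2 -281.1   66. ]
top bearing 0.56 [385.7 203.1] [ 432.9 -278.2   44. ]
top flange 0.77 [388.8 257.1] [ 271.5 -292.6   20. ]
top flange 0.76 [458.1 199.6] [ 451.1 -501.4   20. ]
top flange 0.54 [384.4 208.4] [ 418.5 -277.5   20. ]
scene tray_round_small 0.71 [422.9 189.1] [614.6 193.1   0. ]
scene tray_hex 0.88 [344.8 202.5] [458.1  21.    0. ]
scene tray_round_large 0.95 [320.1 318.4] [ 592.  -321.5    0. ]
scene tray_round_large 0.69 [363.7 239. ] [564.3 -79.2   0. ]
scene tray_round_large 0.62 [375.2 289.7] [ 652.2 -202.7    0. ]
scene tray_square 0.88 [389.4 159.6] [470.9 289.6   0. ]
scene stand 0.73 [265.2 268.8] [ 424.8 -277.8    0. ]
scene bush 0.63 [264.5 237.9] [ 427.1 -272.    88. ]
scene nut 0.76 [264.7 249.3] [ 432.6 -281.    66. ]
scene bearing 0.74 [263.9 269.4] [ 451.4 -310.2   44. ]
scene bearing 0.65 [265.5 253.9] [ 427.2 -274.3   44. ]
scene flange 0.92 [269. 263.] [ 434.1 -274.    20. ]
scene flange 0.89 [206.6 250.6] [ 294.9 -317.8   20. ]
scene flange 0.59 [199.3 351. ] [ 458.5 -497.8   20. ]
(235, 145) [6.081e+02 1.922e+02 1.000e-01]
(292, 193) [460.8   7.8  -1.6]
(359, 136) [ 645.4 -197.3    1.8]
(194, 190) [462.2 313.8   2.9]
(388, 204) [ 432.7 -289.    14.7]
(300, 150) [596.5 -13.3   2.1]
```

Run:
```python
from h import *
Z=np.load("im0.npz")
for cam,key in(("top","top"),("scene","sc")):
    p=Z[key]; hsv=cv2.cvtColor(p,cv2.COLOR_BGR2HSV)
    g=p.max(-1)
    boxes={"top":dict(small=(220,130,250,160),hex=(275,175,310,212),large=(340,118,378,154),sq=(170,168,218,214)),
     "scene":dict(small=(408,178,438,200),hex=(325,188,364,220),large=(350,262,402,308),sq=(366,140,416,170))}[cam]
    for n,(a,b,c,d) in boxes.items():
        sub=cv2.resize(g[b:d,a:c],None,fx=4,fy=4,interpolation=cv2.INTER_CUBIC)
        th,m=cv2.threshold(sub,0,255,cv2.THRESH_BINARY_INV+cv2.THRESH_OTSU)
        cs,_=cv2.findContours(m,cv2.RETR_EXTERNAL,cv2.CHAIN_APPROX_NONE)
        ct=max(cs,key=cv2.contourArea)[:,0,:]/4+[a,b]-.375
        W=ray(cam,ct,4)[:,:2].astype(np.float32)
        M=cv2.moments(W.reshape(-1,1,2)); 
        print(cam,n,th,"cent",round(M["m10"]/M["m00"],1),round(M["m01"]/M["m00"],1),"area",round(M["m00"]),"rect",[np.round(v,1) for v in cv2.minAreaRect(W)])
p=Z["top"]
```

```text
top small 160.0 cent 608.2 190.1 area 2509 rect [array([608.2, 190.3]), array([56.7, 56.7]), np.float64(2.4)]
top hex 166.0 cent 460.0 8.0 area 4252 rect [array([459.6,   8.2]), array([71.2, 79.2]), np.float64(86.5)]
top large 160.0 cent 646.8 -195.1 area 5273 rect [array([ 647. , -194.7]), array([82.9, 80.7]), np.float64(0.9)]
top sq 161.0 cent 463.6 314.4 area 8689 rect [array([463.5, 313.9]), array([96.9, 95.2]), np.float64(82.6)]
scene small 117.0 cent 610.4 191.6 area 2911 rect [array([611.1, 191.7]), array([56.9, 66.5]), np.float64(17.6)]
scene hex 120.0 cent 461.9 9.6 area 4851 rect [array([461.1,  10.2]), array([71.1, 88.8]), np.float64(27.2)]
scene large 123.0 cent 648.5 -193.9 area 5641 rect [array([ 648.2, -193.9]), array([82.8, 87.4]), np.float64(22.6)]
scene sq 118.0 cent 466.1 315.9 area 9976 rect [array([466. , 315.7]), array([106.5, 100. ]), np.float64(83.1)]
```

View pics/crop0.png

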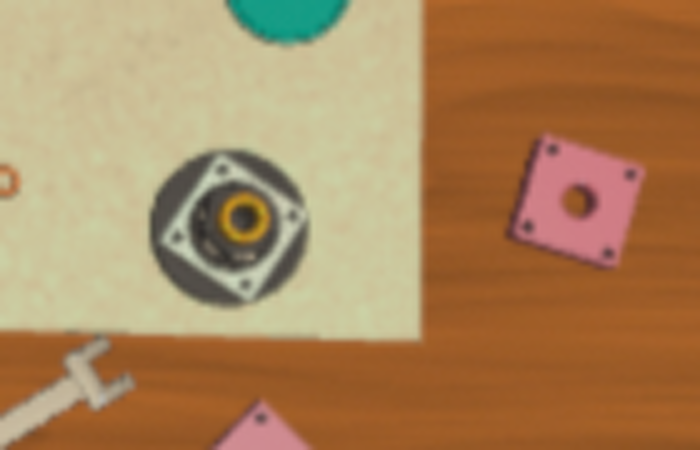

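```bash
cat > go.py <<'E'
# prints tool-frame shift (m) and rotvec for a world target x y z yaw (tool down)
import sys; from h import *
from scipy.spatial.transform import Rotation as Ro
def delta(x,y,z,yaw):
    s=r.sense(); R=Ro.from_euler("xyz",s["tcp_rot"],degrees=True)
    d=R.inv().apply(np.array([x,y,z])-s["tool_pos"])/1000
    R2=Ro.from_euler("xyz",[180,0,yaw],degrees=True)
    return d.round(4),(R.inv()*R2).as_rotvec().round(3),s
if __name__=="__main__":
    d,w,s=delta(*map(float,sys.argv[1:5])); print("shift",d,"rot",w,"| now",s["tool_pos"].round(1),s["tcp_rot"].round(1),"t",round(s["time"],2))
E
python3 go.py 470 100 300 105
python3 - <<'E'
from h import *
s=r.sense(); k=r.get_calibration("wrist"); print(k["mtx"],k["cam_to_world"].round(3))
E
```

```text
shift [-0.3978 -0.3305 -0.0687] rot [-0.     0.     0.923] | now [225.7 555.9 231.3] [-180.     0.   157.9] t 1.1
[[301.18717775   0.         315.73174479]
 [  0.         301.18717775 195.11352226]
 [  0.           0.           1.        ]] [[ 3.77000e-01  8.86000e-01  2.70000e-01  1.55517e+02]
 [ 9.26000e-01 -3.60000e-01 -1.11000e-01  5.84232e+02]
 [-1.00000e-03  2.92000e-01 -9.57000e-01  3.75625e+02]
 [ 0.00000e+00  0.00000e+00  0.00000e+00  1.00000e+00]]
```

```bash
python3 -m crank '[[[-0.03,-0.025,-0.03,0,0,0.08],[-0.08,-0.066,-0.06,0,0,0.2],[-0.13,-0.108,-0.069,0,0,0.34],[-0.18,-0.15,-0.069,0,0,0.48],[-0.22,-0.185,-0.069,0,0,0.6],[-0.26,-0.218,-0.069,0,0,0.7],[-0.30,-0.25,-0.069,0,0,0.8],[-0.34,-0.283,-0.069,0,0,0.86],[-0.38,-0.316,-0.069,0,0,0.9],[-0.398,-0.33,-0.069,0,0,0.923]]]' 0 && python3 go.py 430 -279 250 54
```

```text
time: 2.35
tool_pos: [471.2, 97.9, 300.3]
tcp_rot: [180.0, 0.0, 104.8]
ft_force: [-0.3, 0.7, 0.7]
finger_gap: 85.4
shift [-0.3539 -0.1362  0.0505] rot [0.    0.    0.887] | now [471.2  97.9 300.3] [180.    0.  104.8] t 2.35
```

```bash
python3 -m crank '[[[-0.04,-0.015,0,0,0,0.1],[-0.09,-0.035,0,0,0,0.24],[-0.14,-0.054,0,0,0,0.4],[-0.19,-0.073,0,0,0,0.55],[-0.24,-0.092,0.01,0,0,0.7],[-0.29,-0.112,0.02,0,0,0.8],[-0.33,-0.127,0.035,0,0,0.86],[-0.35,-0.135,0.047,0,0,0.887],[-0.354,-0.136,0.05,0,0,0.887],[-0.354,-0.136,0.05,0,0,0.887]]]'
python3 - <<'E'
from h import *
k=r.get_calibration("wrist"); p,d=r.snapshot("wrist"); cv2.imwrite("pics/w1.png",p)
np.savez("w1.npz",p=p,d=d,T=k["cam_to_world"],M=k["mtx"])
for t,h in(("bush",88),("nut",66),("bearing",44),("flange",20),("stand",0)):
    for o in r.landmark_of(t,"wrist")[:2]: print(t,round(o["conf"],2),np.round(o["pixel"],1),ray("wrist",o["pixel"],h)[0].round(1))
print(r.sense()["tool_pos"],r.sense()["tcp_rot"])
E
```

```text
time: 3.6
tool_pos: [430.4, -278.3, 250.5]
tcp_rot: [180.0, -0.0, 54.0]
ft_force: [0.0, 0.1, 0.3]
finger_gap: 85.4
bush 0.68 [313.6 175.7] [ 428.9 -275.3   88. ]
nut 0.79 [313.5 170.8] [ 429.  -274.9   66. ]
bearing 0.67 [314.2 172.9] [ 425.2 -281.4   44. ]
bearing 0.15 [313.2 168.2] [ 427.6 -276.1   44. ]
flange 0.94 [239.2 235.1] [ 288.8 -295.9   20. ]
flange 0.9 [314.4 168.3] [ 425.6 -281.2   20. ]
[ 430.66613434 -278.49654962  251.14203083] [1.79908817e+02 7.19458380e-03 5.40625193e+01]
```

View pics/w1.png

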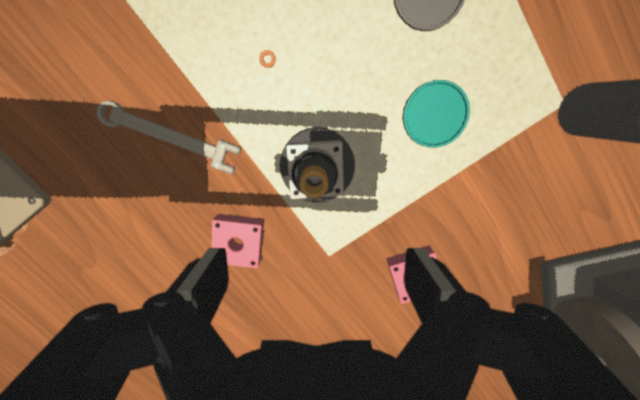

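The wrist view shows the bush at about (314,178), the flange square aligned with the image around (315,170), and both fingers in the lower half. I'll zoom in to refine.

Run:
```python
from h import *
Z=np.load("w1.npz"); p=Z["p"]; k=dict(mtx=Z["M"],cam_to_world=Z["T"])
c=p[115:215,265:365]; c=cv2.convertScaleAbs(c,alpha=1.8,beta=10)
cv2.imwrite("pics/w1c.png",cv2.resize(c,None,fx=6,fy=6,interpolation=cv2.INTER_CUBIC))
P=depthpts("wrist",Z["d"],k)
z=P[...,2]
for lo,hi in((108,122),(80,96),(60,72),(38,50)):
    m=(z>lo)&(z<hi)&(np.hypot(P[...,0]-428,P[...,1]+278)<50); print(lo,m.sum(),P[m].mean(0).round(1),P[m].min(0).round(1),P[m].max(0).round(1))
hsv=cv2.cvtColor(p,cv2.COLOR_BGR2HSV)
print(z[165:190:3,314].round())
```

```text
108 458 [ 427.5 -276.2  116.6] [ 413.7 -290.2  108.2] [ 440.9 -263.   119.6]
80 621 [ 433.4 -273.7   89.4] [ 406.4 -299.4   80.1] [ 450.7 -255.8   95.9]
60 482 [ 430.1 -267.5   67.6] [ 399.9 -304.8   60. ] [ 453.4 -251.3   71.9]
38 1075 [ 432.9 -275.3   45.8] [ 383.8 -322.4   38.2] [ 470.6 -235.9   50. ]
[ 91. 104. 117. 118.  30.  53.  67.  81. 100.]
```

View pics/w1c.png

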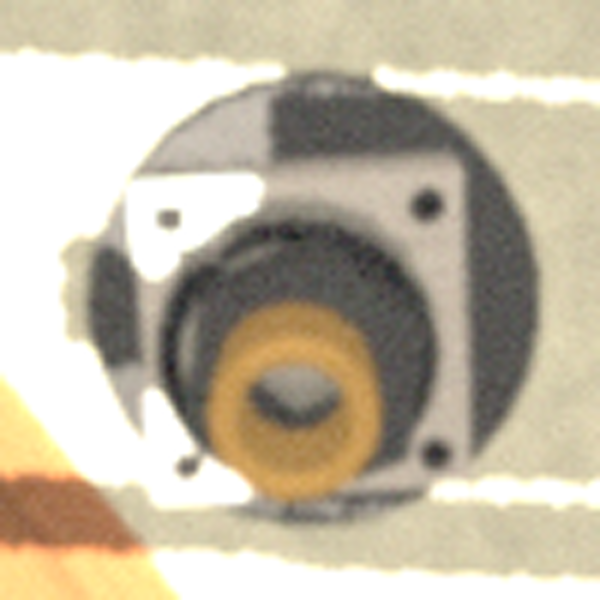

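The bush top fits at (427.3, -276.4, 116), which matches the expected height.

```bash
python3 go.py 427.3 -276.4 94 54
```

```text
shift [-0.0003 -0.0042  0.1571] rot [0.002 0.    0.001] | now [ 430.7 -278.5  251.1] [179.9   0.   54.1] t 3.9
```

```bash
python3 -m crank '[[[0,-0.004,0.02,0,0,0],[0,-0.004,0.05,0,0,0],[0,-0.004,0.08,0,0,0],[0,-0.004,0.105,0,0,0],[0,-0.004,0.125,0,0,0],[0,-0.004,0.14,0,0,0],[0,-0.004,0.15,0,0,0],[0,-0.004,0.156,0,0,0],[0,-0.004,0.156,0,0,0],[0,-0.004,0.156,0,0,0]]]' 0
python3 - <<'E'
from h import *
p,d=r.snapshot("wrist"); cv2.imwrite("pics/w2.png",p)
p,d=r.snapshot("scene"); cv2.imwrite("pics/s2.png",cv2.resize(p[150:310,170:380],None,fx=3.5,fy=3.5))
E
```

```text
time: 5.15
tool_pos: [428.0, -276.6, 95.8]
tcp_rot: [179.8, 0.0, 54.1]
ft_force: [0.4, -0.8, 0.2]
finger_gap: 85.2
```

View pics/w2.png

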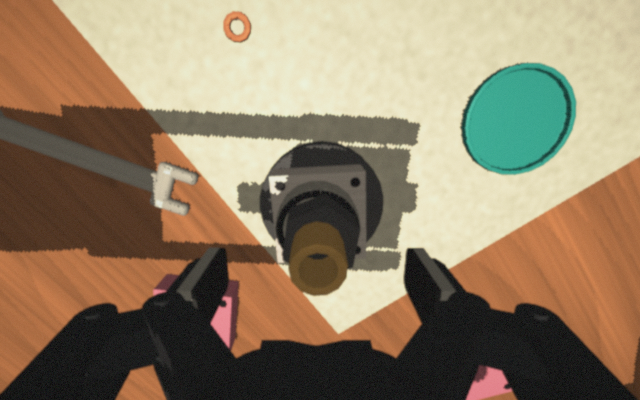

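View pics/s2.png

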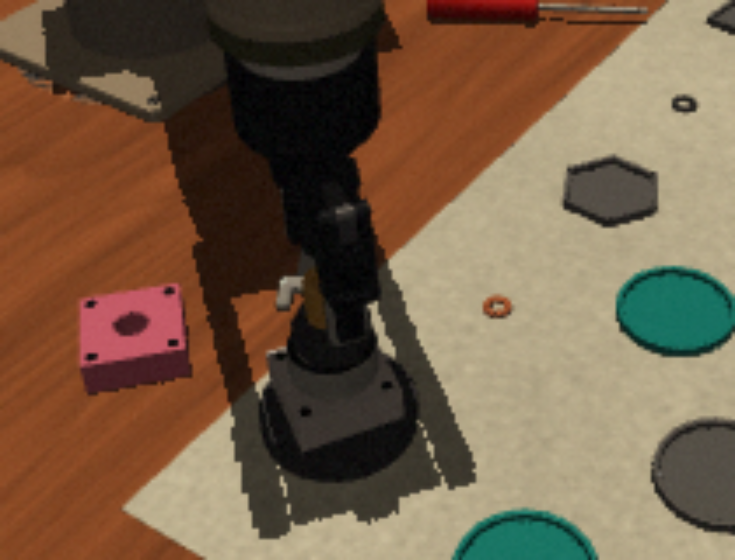

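The bush sits centred between the fingers (columns 218 and 412). Closing now.

```bash
python3 -m crank '[[[0,0,0,0,0,0],[0,0,0,0,0,0],[0,0,0,0,0,0],[0,0,0,0,0,0],[0,0,0,0,0,0],[0,0,0,0,0,0]]]' 1 30; python3 -m crank '[[[0,0,0,0,0,0],[0,0,0,0,0,0],[0,0,-0.003,0,0,0],[0,0,-0.01,0,0,0],[0,0,-0.025,0,0,0],[0,0,-0.05,0,0,0],[0,0,-0.08,0,0,0],[0,0,-0.11,0,0,0],[0,0,-0.13,0,0,0],[0,0,-0.14,0,0,0]]]'
python3 - <<'E'
from h import *
p,d=r.snapshot("wrist"); cv2.imwrite("pics/w3.png",p)
E
python3 go.py 608.5 190.3 235 90
```

```text
time: 6.0
tool_pos: [428.1, -276.7, 96.0]
tcp_rot: [179.8, 0.0, 54.1]
ft_force: [-0.6, -0.3, 2.8]
finger_gap: 26.7
time: 7.25
tool_pos: [428.2, -276.8, 237.7]
tcp_rot: [179.7, 0.0, 54.1]
ft_force: [-0.1, 0.4, -0.4]
finger_gap: 26.6
shift [ 0.484  -0.1284  0.0024] rot [ 0.005  0.002 -0.627] | now [ 428.3 -276.9  238.3] [179.7   0.   54.1] t 7.3
```

View pics/w3.png

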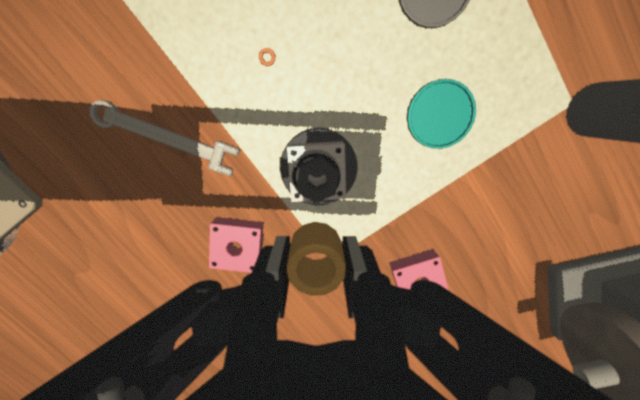

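The bush is held between the pads at (316,255), and the rest of the stack stands undisturbed at (317,170).

```bash
python3 -m crank '[[[0.015,-0.004,0,0,0,-0.02],[0.05,-0.013,0,0,0,-0.07],[0.1,-0.026,0,0,0,-0.14],[0.16,-0.042,0,0,0,-0.21],[0.22,-0.058,0,0,0,-0.29],[0.28,-0.074,0,0,0,-0.37],[0.34,-0.09,0,0,0,-0.44],[0.4,-0.106,0,0,0,-0.51],[0.445,-0.118,0,0,0,-0.58],[0.47,-0.125,0,0,0,-0.62]]]'; python3 go.py 608.5 190.3 120 90
```

```text
time: 8.55
tool_pos: [602.0, 180.6, 235.3]
tcp_rot: [179.9, 0.2, 89.9]
ft_force: [0.4, -1.0, -0.2]
finger_gap: 27.2
shift [0.0101 0.0064 0.1153] rot [ 0.001  0.003 -0.002] | now [602.  180.6 235.3] [179.9   0.2  89.9] t 8.55
```

```bash
python3 -m crank '[[[0.005,0.003,0.01,0,0.001,0],[0.01,0.006,0.03,0,0.003,0],[0.01,0.006,0.055,0,0.003,0],[0.01,0.006,0.08,0,0.003,0],[0.01,0.006,0.105,0,0.003,0],[0.01,0.006,0.115,0,0.003,0],[0.01,0.006,0.115,0,0.003,0]]]'
python3 - <<'E'
from h import *
k=r.get_calibration("wrist");p,d=r.snapshot("wrist"); cv2.imwrite("pics/w4.png",p)
for o in r.landmark_of("tray_round_small","wrist")[:2]: print(o["conf"],o["pixel"],ray("wrist",o["pixel"],0,k)[0].round(1))
E
python3 go.py 608.5 190.3 11.5 90
```

```text
time: 9.43
tool_pos: [607.1, 189.3, 118.7]
tcp_rot: [-179.9, 0.1, 89.8]
ft_force: [0.8, 0.5, -0.7]
finger_gap: 27.1
0.85 [317.6, 188.2] [607.2 190.    0. ]
shift [ 0.0003 -0.0004  0.1096] rot [ 0.002  0.    -0.003] | now [608.6 190.  121.1] [179.9   0.   89.9] t 9.53
```

View pics/w4.png

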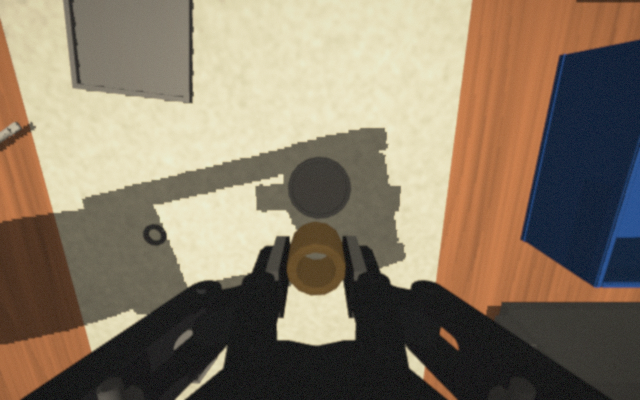

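The wrist view shows the tray at (319,187), which agrees with (608,190). Descending.

```bash
python3 -m crank '[[[0,0,0.015,0,0,0],[0,0,0.04,0,0,0],[0,0,0.065,0,0,0],[0,0,0.085,0,0,0],[0,0,0.097,0,0,0],[0,0,0.102,0,0,0],[0,0,0.105,0,0,0],[0,0,0.106,0,0,0],[0,0,0.106,0,0,0]]]'
```

```text
time: 10.65
tool_pos: [609.3, 190.0, 15.7]
tcp_rot: [179.8, 0.0, 89.9]
ft_force: [-0.7, -0.6, 0.1]
finger_gap: 27.1
```

```bash
python3 -m crank '[[[0,0,0.001,0,0,0],[0,0,0.002,0,0,0],[0,0,0.003,0,0,0],[0,0,0.004,0,0,0],[0,0,0.004,0,0,0],[0,0,0.004,0,0,0]]]'
```

```text
time: 11.4
tool_pos: [609.3, 190.0, 11.7]
tcp_rot: [179.8, 0.0, 89.8]
ft_force: [-0.8, 0.0, -0.7]
finger_gap: 26.9
```

Not in contact yet; easing on down.

```bash
python3 -m crank '[[[0,0,0.0005,0,0,0],[0,0,0.001,0,0,0],[0,0,0.0015,0,0,0],[0,0,0.0015,0,0,0]]]'
```

```text
time: 11.9
tool_pos: [609.4, 190.1, 11.0]
tcp_rot: [179.8, 0.0, 89.9]
ft_force: [-4.1, -1.5, 6.7]
finger_gap: 27.0
```

Contact at 6.7 N, z 11.0 as predicted. Releasing.

```bash
python3 -m crank '[[[0,0,0,0,0,0],[0,0,0,0,0,0],[0,0,0,0,0,0],[0,0,-0.003,0,0,0],[0,0,-0.015,0,0,0],[0,0,-0.04,0,0,0],[0,0,-0.08,0,0,0],[0,0,-0.125,0,0,0],[0,0,-0.175,0,0,0],[0,0,-0.22,0,0,0]]]' 0
python3 - <<'E'
from h import *
p,d=r.snapshot("wrist"); cv2.imwrite("pics/w5.png",p)
E
python3 go.py 430 -278 245 54
```

```text
time: 13.15
tool_pos: [608.9, 190.1, 234.3]
tcp_rot: [179.7, -0.0, 89.9]
ft_force: [0.3, 0.3, -0.4]
finger_gap: 85.2
shift [-0.4692 -0.1802 -0.0067] rot [ 0.013 -0.007  0.626] | now [611.5 190.8 242.1] [ 1.792e+02 -1.000e-01  8.990e+01] t 13.2
```

View pics/w5.png

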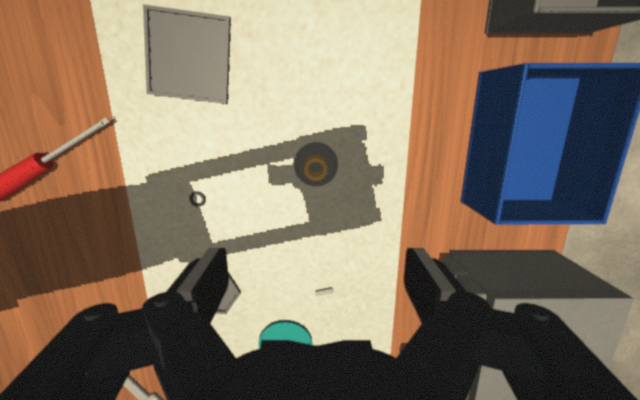

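The bush stands upright in its tray at (316,165). Back to the stack.

```bash
python3 -m crank '[[[-0.03,-0.011,0,0,0,0.03],[-0.08,-0.031,0,0,0,0.1],[-0.13,-0.05,0,0,0,0.17],[-0.19,-0.073,0,0,0,0.25],[-0.25,-0.096,0,0,0,0.33],[-0.31,-0.119,0,0,0,0.41],[-0.36,-0.138,0,0,0,0.5],[-0.41,-0.157,0,0,0,0.58],[-0.45,-0.173,0,0,0,0.626],[-0.467,-0.18,0,0,0,0.626]]]'; python3 -m crank '[[[0,0,0,0,0,0],[0,0,0,0,0,0]]]'; python3 go.py 430 -278 215 54
```

```text
time: 14.45
tool_pos: [429.4, -277.7, 239.1]
tcp_rot: [179.3, -0.6, 53.8]
ft_force: [0.1, -0.1, 0.2]
finger_gap: 85.8
time: 14.7
tool_pos: [429.9, -276.9, 239.3]
tcp_rot: [179.3, -0.6, 53.9]
ft_force: [-0.7, 1.2, 0.9]
finger_gap: 85.4
shift [-0.0011  0.0004  0.0243] rot [ 0.012 -0.011 -0.002] | now [ 429.9 -276.9  239.3] [179.3  -0.6  53.9] t 14.7
```

```bash
python3 -m crank '[[[0,0,0.01,0.006,-0.005,0],[0,0,0.025,0.012,-0.011,0],[0,0,0.04,0.012,-0.011,0],[0,0,0.04,0.012,-0.011,0],[0,0,0.04,0.012,-0.011,0]]]'
cat > look.py <<'E'
import sys; from h import *
n,top=sys.argv[1],float(sys.argv[2])
s=r.sense();k=r.get_calibration("wrist"); p,d=r.snapshot("wrist"); cv2.imwrite(f"pics/{n}.png",p)
P=depthpts("wrist",d,k); z=P[...,2]
m=(abs(z-top-0.8)<4)&(np.hypot(P[...,0]-428,P[...,1]+277)<55)
print("tcp",s["tool_pos"].round(1),s["tcp_rot"].round(1))
n_,lab,st,ce=cv2.connectedComponentsWithStats(m.astype(np.uint8))
i=1+np.argmax(st[1:,4]); mm=(lab==i)
cs,_=cv2.findContours(mm.astype(np.uint8),cv2.RETR_EXTERNAL,cv2.CHAIN_APPROX_NONE)
ct=max(cs,key=cv2.contourArea)[:,0,:]
W=ray("wrist",ct,top,k)[:,:2].astype(np.float32)
print("z",np.median(z[mm]).round(1),"box",W.min(0),W.max(0),"circ",cv2.minEnclosingCircle(W),"rect",cv2.minAreaRect(W))
hull=cv2.convexHull(W)[:,0]
for a in range(0,180,4):
    pr=hull@[np.cos(np.radians(a)),np.sin(np.radians(a))]
    print(a,round(float(np.ptp(pr)),1),end="; ")
x0,y0,w,h=st[i,:4]; c=p[max(0,y0-40):y0+h+40,max(0,x0-40):x0+w+40]
c=cv2.convertScaleAbs(c,alpha=1.8,beta=20); cv2.imwrite(f"pics/{n}c.png",cv2.resize(c,None,fx=4,fy=4,interpolation=cv2.INTER_CUBIC)[:600,:800]); print("\ncrop origin",x0-40,y0-40)
E
python3 look.py w6 88
```

```text
time: 15.32
tool_pos: [430.6, -276.7, 199.3]
tcp_rot: [-180.0, 0.0, 53.9]
ft_force: [0.2, 0.2, -0.6]
finger_gap: 85.7
tcp [ 430.6 -276.7  199.3] [-180.     0.    53.9]
z 89.7 box [ 405.45297 -300.2278 ] [ 450.67    -255.78708] circ ((428.0614929199219, -277.9587707519531), 23.169204711914062) rect ((428.1729431152344, -278.0486145019531), (45.77952575683594, 40.173133850097656), 46.06013488769531)
0 45.2; 4 44.4; 8 43.4; 12 42.4; 16 41.3; 20 41.9; 24 42.8; 28 43.8; 32 44.6; 36 45.2; 40 45.6; 44 45.8; 48 45.7; 52 45.4; 56 45.1; 60 44.7; 64 44.1; 68 43.2; 72 42.2; 76 41.2; 80 42.2; 84 43.2; 88 44.1; 92 44.7; 96 45.2; 100 45.4; 104 45.6; 108 45.7; 112 45.5; 116 45.1; 120 44.4; 124 43.6; 128 42.5; 132 41.3; 136 40.2; 140 41.4; 144 42.6; 148 43.7; 152 44.7; 156 45.4; 160 46.0; 164 46.3; 168 46.3; 172 46.2; 176 45.8; 
crop origin 252 128
```

View pics/w6c.png

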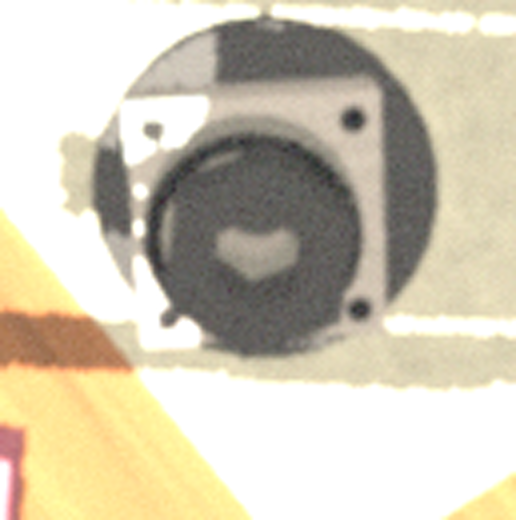

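The nut fits cleanly: centre (428.1, -278.0), flat normals at 16/76/136°, so I'll grip at yaw 46.

```bash
python3 go.py 428.1 -278 71.5 46
```

```text
shift [-0.0024 -0.0016  0.1283] rot [0.001 0.    0.138] | now [ 430.8 -276.9  199.8] [180.    0.   53.9] t 15.38
```

```bash
python3 -m crank '[[[-0.002,-0.001,0.015,0,0,0.05],[-0.0024,-0.0016,0.04,0,0,0.1],[-0.0024,-0.0016,0.07,0,0,0.138],[-0.0024,-0.0016,0.095,0,0,0.138],[-0.0024,-0.0016,0.112,0,0,0.138],[-0.0024,-0.0016,0.122,0,0,0.138],[-0.0024,-0.0016,0.128,0,0,0.138],[-0.0024,-0.0016,0.128,0,0,0.138],[-0.0024,-0.0016,0.128,0,0,0.138]]]'
python3 - <<'E'
from h import *
p,d=r.snapshot("wrist"); cv2.imwrite("pics/w7.png",p)
E
python3 go.py 428.1 -278 71.5 46
```

```text
time: 16.5
tool_pos: [428.6, -278.3, 72.6]
tcp_rot: [179.9, -0.0, 46.0]
ft_force: [0.2, 0.2, 0.4]
finger_gap: 85.5
shift [-0.0001 -0.0006  0.0011] rot [ 0.002 -0.    -0.   ] | now [ 428.6 -278.4   72.6] [179.9  -0.   46. ] t 16.55
```

View pics/w7.png

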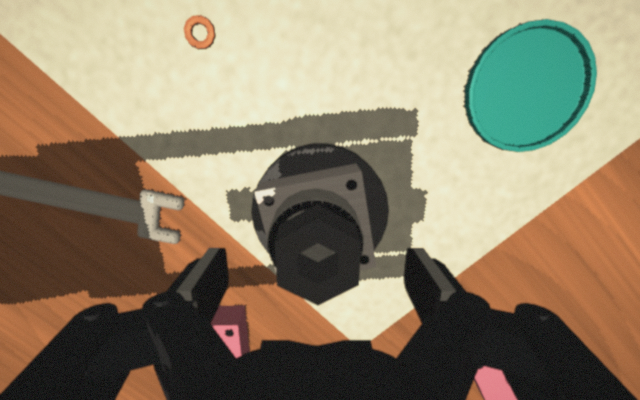

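The nut's flats are parallel to the pads and centred at (317,255). Lowering 1 mm, then closing.

```bash
python3 -m crank '[[[0,-0.0005,0.001,0,0,0],[0,-0.0005,0.001,0,0,0],[0,-0.0005,0.001,0,0,0],[0,-0.0005,0.001,0,0,0],[0,-0.0005,0.001,0,0,0],[0,-0.0005,0.001,0,0,0]]]' 1 45; python3 -m crank '[[[0,0,0,0,0,0],[0,0,0,0,0,0],[0,0,-0.003,0,0,0],[0,0,-0.01,0,0,0],[0,0,-0.025,0,0,0],[0,0,-0.05,0,0,0],[0,0,-0.08,0,0,0],[0,0,-0.11,0,0,0],[0,0,-0.13,0,0,0],[0,0,-0.14,0,0,0]]]'
python3 - <<'E'
from h import *
p,d=r.snapshot("wrist"); cv2.imwrite("pics/w8.png",p)
E
python3 go.py 460.3 8.4 210 90
```

```text
time: 17.3
tool_pos: [428.5, -278.3, 72.0]
tcp_rot: [179.8, -0.0, 46.0]
ft_force: [-0.1, -0.1, 5.8]
finger_gap: 39.0
time: 18.55
tool_pos: [428.8, -278.5, 214.4]
tcp_rot: [179.7, -0.0, 46.0]
ft_force: [1.1, 0.6, -1.0]
finger_gap: 38.9
shift [ 0.2282 -0.177   0.004 ] rot [ 0.006  0.002 -0.768] | now [ 429.  -278.7  215. ] [179.6  -0.   46. ] t 18.6
```

View pics/w8.png

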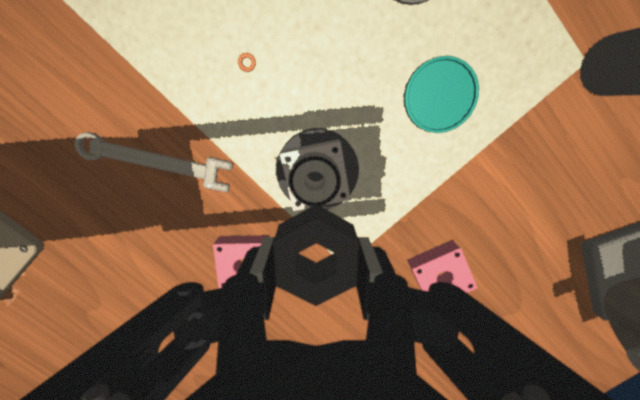

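The nut is held squarely and the bearing and flange are undisturbed.

```bash
python3 -m crank '[[[0.01,-0.008,0,0,0,-0.03],[0.03,-0.023,0,0,0,-0.1],[0.055,-0.043,0,0,0,-0.18],[0.085,-0.066,0,0,0,-0.28],[0.115,-0.089,0,0,0,-0.38],[0.145,-0.112,0,0,0,-0.48],[0.175,-0.136,0,0,0,-0.58],[0.205,-0.159,0,0.003,0.001,-0.67],[0.222,-0.172,0,0.006,0.002,-0.74],[0.228,-0.177,0,0.006,0.002,-0.768]]]'; python3 -m crank '[[[0,0,0.03,0,0,0],[0,0,0.07,0,0,0],[0,0,0.09,0,0,0],[0,0,0.09,0,0,0]]]'
python3 - <<'E'
from h import *
k=r.get_calibration("wrist");p,d=r.snapshot("wrist"); cv2.imwrite("pics/w9.png",p)
for o in r.landmark_of("tray_hex","wrist")[:2]: print(o["conf"],o["pixel"],ray("wrist",o["pixel"],0,k)[0].round(1))
E
python3 go.py 460.3 8.4 9 90
```

```text
time: 19.85
tool_pos: [459.3, 10.0, 212.9]
tcp_rot: [-179.9, -0.0, 90.2]
ft_force: [0.4, -0.2, -1.1]
finger_gap: 38.7
time: 20.35
tool_pos: [457.0, 9.9, 120.6]
tcp_rot: [-179.6, -0.0, 90.2]
ft_force: [-0.2, -0.1, -1.9]
finger_gap: 39.1
0.76 [319.1, 191.7] [457.8   7.    0. ]
shift [-0.0014  0.0013  0.1144] rot [-0.002 -0.     0.003] | now [459.2   9.7 123.4] [-179.9   -0.    90.2] t 20.45
```

View pics/w9.png

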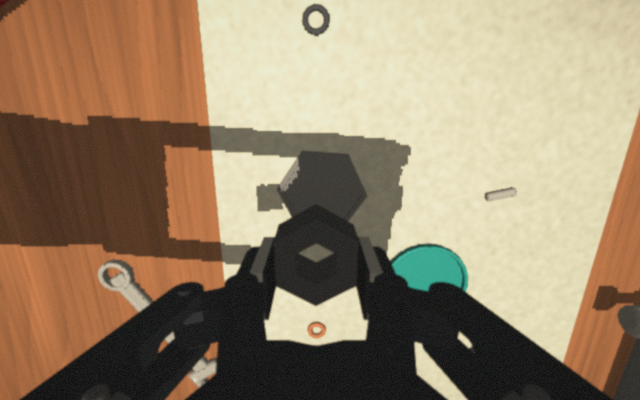

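The hex tray is at (322,188), partly hidden by the nut; estimates agree to about 2 mm with ±11 mm of clearance.

```bash
python3 -m crank '[[[0,0,0.015,0,0,0],[-0.001,0.001,0.04,0,0,0],[-0.001,0.001,0.065,0,0,0],[-0.001,0.001,0.085,0,0,0],[-0.001,0.001,0.1,0,0,0],[-0.001,0.001,0.108,0,0,0],[-0.001,0.001,0.11,0,0,0],[-0.001,0.001,0.111,0,0,0],[-0.001,0.001,0.111,0,0,0]]]'; python3 -m crank '[[[0,0,0.0005,0,0,0],[0,0,0.001,0,0,0],[0,0,0.0015,0,0,0],[0,0,0.0015,0,0,0]]]'
```

```text
time: 21.58
tool_pos: [460.6, 8.7, 13.0]
tcp_rot: [-180.0, -0.0, 90.2]
ft_force: [-0.3, -0.2, -1.9]
finger_gap: 38.8
time: 22.08
tool_pos: [460.5, 8.7, 11.5]
tcp_rot: [-180.0, -0.0, 90.2]
ft_force: [-0.1, 0.1, -0.8]
finger_gap: 38.8
```

```bash
python3 -m crank '[[[0,0,0.0005,0,0,0],[0,0,0.001,0,0,0],[0,0,0.0015,0,0,0],[0,0,0.002,0,0,0],[0,0,0.002,0,0,0]]]';python3 -m crank '[[[0,0,0.0005,0,0,0],[0,0,0.001,0,0,0],[0,0,0.001,0,0,0]]]'
```

```text
time: 22.7
tool_pos: [460.5, 8.7, 9.4]
tcp_rot: [-180.0, -0.0, 90.2]
ft_force: [-0.2, -0.1, -0.4]
finger_gap: 39.0
time: 23.08
tool_pos: [460.5, 8.7, 9.0]
tcp_rot: [-179.9, -0.0, 90.2]
ft_force: [-4.6, -0.8, 7.0]
finger_gap: 38.9
```

Contact at z 9.0 as predicted. Release and rise.

```bash
python3 -m crank '[[[0,0,0,0,0,0],[0,0,0,0,0,0],[0,0,0,0,0,0],[0,0,-0.003,0,0,0],[0,0,-0.015,0,0,0],[0,0,-0.04,0,0,0],[0,0,-0.08,0,0,0],[0,0,-0.12,0,0,0],[0,0,-0.16,0,0,0],[0,0,-0.18,0,0,0]]]' 0
python3 - <<'E'
from h import *
p,d=r.snapshot("wrist"); cv2.imwrite("pics/w10.png",p)
E
python3 go.py 429 -278 195 54
```

```text
time: 24.32
tool_pos: [462.0, 8.6, 192.9]
tcp_rot: [179.8, 0.0, 90.2]
ft_force: [0.6, -0.4, -0.4]
finger_gap: 85.5
shift [-2.864e-01 -3.490e-02 -2.000e-04] rot [ 0.006 -0.002  0.632] | now [462.9   8.5 194.9] [179.6   0.   90.2] t 24.38
```

View pics/w10.png

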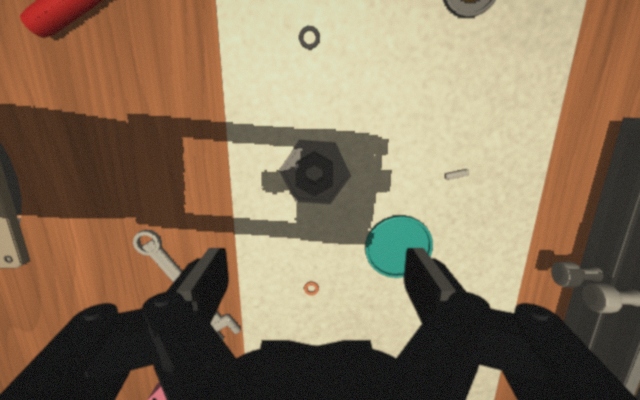

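The nut lies flat inside the hex tray at (314,172). Next, the bearing.

```bash
python3 -m crank '[[[-0.02,-0.002,0,0,0,0.04],[-0.05,-0.006,0,0,0,0.1],[-0.085,-0.01,0,0,0,0.17],[-0.12,-0.015,0,0,0,0.25],[-0.155,-0.019,0,0,0,0.33],[-0.19,-0.023,0,0,0,0.41],[-0.225,-0.027,0,0,0,0.5],[-0.26,-0.032,0,0.003,0,0.58],[-0.28,-0.034,0,0.006,-0.002,0.63],[-0.286,-0.035,0,0.006,-0.002,0.632]]]'; python3 -m crank '[[[0,0,0.01,0,0,0],[0,0,0.02,0,0,0],[0,0,0.02,0,0,0],[0,0,0.02,0,0,0]]]'; python3 look.py w11 66; python3 go.py 428 -278 50 54
```

```text
time: 25.62
tool_pos: [428.8, -278.1, 194.7]
tcp_rot: [-180.0, 0.0, 53.9]
ft_force: [0.1, -0.5, -0.5]
finger_gap: 85.4
time: 26.12
tool_pos: [428.9, -277.7, 174.6]
tcp_rot: [-180.0, 0.0, 54.0]
ft_force: [-0.0, -0.6, 0.0]
finger_gap: 85.5
tcp [ 428.9 -277.7  174.6] [-180.    0.   54.]
z 67.9 box [ 399.90732 -304.64166] [ 453.57626 -250.80977] circ ((426.9161682128906, -277.7384338378906), 27.12335968017578) rect ((426.7790832519531, -277.88006591796875), (52.941650390625, 53.49146270751953), 53.96065139770508)
0 53.7; 4 53.8; 8 53.7; 12 53.6; 16 53.7; 20 54.0; 24 54.2; 28 54.2; 32 53.9; 36 54.0; 40 54.1; 44 54.1; 48 53.8; 52 53.3; 56 53.3; 60 53.7; 64 54.0; 68 53.9; 72 54.0; 76 53.9; 80 54.2; 84 54.2; 88 54.0; 92 53.7; 96 53.5; 100 53.7; 104 53.9; 108 53.7; 112 53.3; 116 53.3; 120 53.3; 124 53.4; 128 53.4; 132 53.1; 136 53.1; 140 53.4; 144 53.5; 148 53.5; 152 53.3; 156 53.0; 160 53.3; 164 53.5; 168 53.4; 172 53.3; 176 53.4; 
crop origin 245 123
shift [-0.0007 -0.0008  0.1249] rot [ 0.  0. -0.] | now [ 429.  -277.9  174.9] [180.   0.  54.] t 26.18
```

View pics/w11.png

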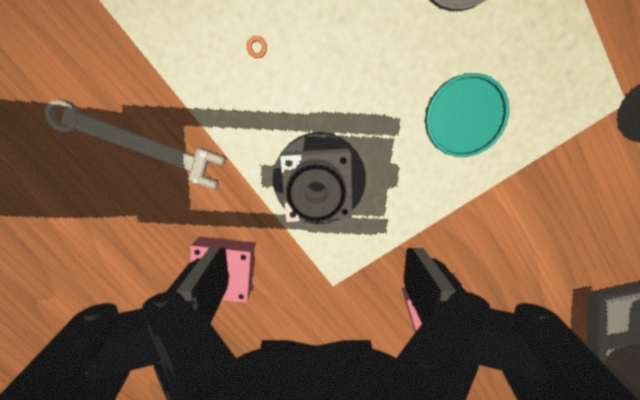

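Bearing centre (426.9, -277.8), diameter about 54.

```bash
python3 go.py 426.9 -277.8 49.3 54; python3 -m crank '[[[-0.001,-0.001,0.015,0,0,0],[-0.001,-0.002,0.04,0,0,0],[-0.001,-0.002,0.07,0,0,0],[-0.001,-0.002,0.095,0,0,0],[-0.001,-0.002,0.112,0,0,0],[-0.001,-0.002,0.12,0,0,0],[-0.001,-0.002,0.125,0,0,0],[-0.001,-0.002,0.125,0,0,0],[-0.001,-0.002,0.125,0,0,0]]]'
python3 - <<'E'
from h import *
p,d=r.snapshot("wrist"); cv2.imwrite("pics/w12.png",p)
E
python3 go.py 426.9 -277.8 49.3 54
```

```text
shift [-0.0012 -0.0018  0.1256] rot [ 0.  0. -0.] | now [ 429.  -277.9  174.9] [180.   0.  54.] t 26.18
time: 27.3
tool_pos: [427.4, -278.0, 50.7]
tcp_rot: [179.9, 0.0, 54.0]
ft_force: [0.3, -0.1, -1.2]
finger_gap: 85.5
shift [-0.0001 -0.0005  0.0014] rot [ 0.002  0.    -0.   ] | now [ 427.3 -277.9   50.7] [179.9   0.   54. ] t 27.35
```

View pics/w12.png

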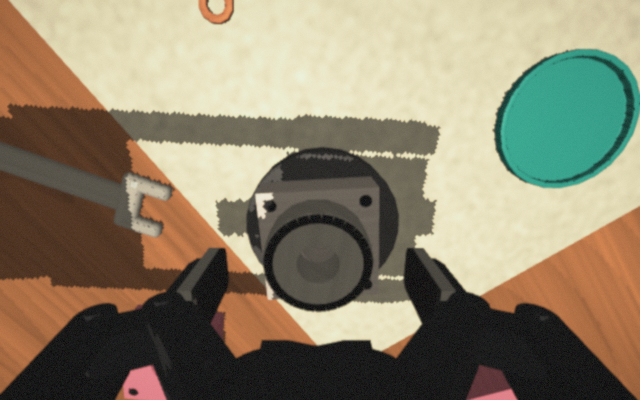

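The bearing is centred at (319,263) between the pads. Closing with 65 N.

```bash
python3 -m crank '[[[0,-0.0005,0.0014,0,0,0],[0,-0.0005,0.0014,0,0,0],[0,-0.0005,0.0014,0,0,0],[0,-0.0005,0.0014,0,0,0],[0,-0.0005,0.0014,0,0,0],[0,-0.0005,0.0014,0,0,0]]]' 1 65; python3 -m crank '[[[0,0,0,0,0,0],[0,0,0,0,0,0],[0,0,-0.003,0,0,0],[0,0,-0.01,0,0,0],[0,0,-0.025,0,0,0],[0,0,-0.05,0,0,0],[0,0,-0.08,0,0,0],[0,0,-0.11,0,0,0],[0,0,-0.13,0,0,0],[0,0,-0.14,0,0,0]]]'
python3 - <<'E'
from h import *
p,d=r.snapshot("wrist"); cv2.imwrite("pics/w13.png",p)
E
python3 go.py 647 -195 190 60
```

```text
time: 28.1
tool_pos: [427.5, -278.1, 50.3]
tcp_rot: [179.8, 0.0, 54.0]
ft_force: [-1.9, 1.3, 6.9]
finger_gap: 51.5
time: 29.35
tool_pos: [427.8, -278.3, 192.8]
tcp_rot: [179.6, 0.0, 54.0]
ft_force: [-0.6, -0.7, -3.6]
finger_gap: 51.6
shift [0.1963 0.128  0.0041] rot [ 0.007  0.001 -0.105] | now [ 428.  -278.5  193.3] [179.6   0.   54. ] t 29.4
```

View pics/w13.png

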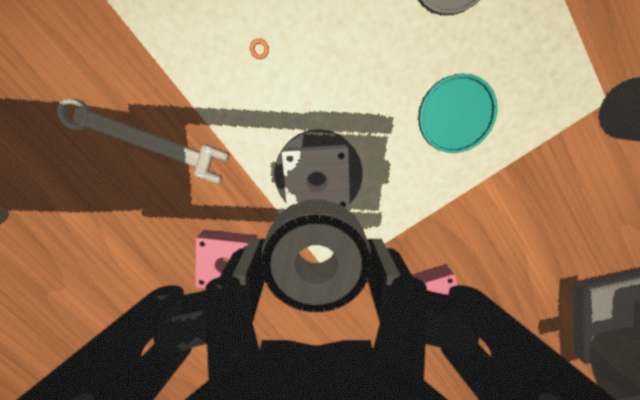

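The bearing is held level and the flange stays put on the stand at (316,178).

```bash
python3 -m crank '[[[0.008,0.005,0,0,0,-0.005],[0.025,0.016,0,0,0,-0.015],[0.05,0.033,0,0.002,0,-0.03],[0.08,0.052,0,0.004,0,-0.045],[0.11,0.072,0,0.006,0,-0.06],[0.14,0.091,0,0.007,0.001,-0.075],[0.165,0.108,0,0.007,0.001,-0.09],[0.185,0.121,0,0.007,0.001,-0.1],[0.194,0.127,0,0.007,0.001,-0.105],[0.196,0.128,0,0.007,0.001,-0.105]]]'; python3 -m crank '[[[0,0,0.02,0,0,0],[0,0,0.05,0,0,0],[0,0,0.07,0,0,0],[0,0,0.07,0,0,0]]]'
python3 - <<'E'
from h import *
k=r.get_calibration("wrist");p,d=r.snapshot("wrist"); cv2.imwrite("pics/w14.png",p)
for o in r.landmark_of("tray_round_large","wrist")[:3]: print(o["conf"],o["pixel"],ray("wrist",o["pixel"],0,k)[0].round(1))
E
python3 go.py 647 -195 9.3 60
```

```text
time: 30.65
tool_pos: [647.1, -194.3, 192.9]
tcp_rot: [-179.9, 0.0, 60.1]
ft_force: [-0.7, -0.4, -3.8]
finger_gap: 51.3
time: 31.15
tool_pos: [644.6, -193.8, 119.4]
tcp_rot: [-179.6, 0.1, 60.0]
ft_force: [-0.1, 0.4, -4.5]
finger_gap: 51.4
0.98 [329.2, 316.2] [ 585.4 -320.     0. ]
0.82 [171.0, 125.2] [563.  -82.4   0. ]
0.56 [318.3, 190.4] [ 643.5 -195.8    0. ]
shift [-0.0004  0.0005  0.1139] rot [-0.002  0.     0.001] | now [ 646.9 -194.5  123.2] [-179.9    0.    60. ] t 31.25
```

View pics/w14.png

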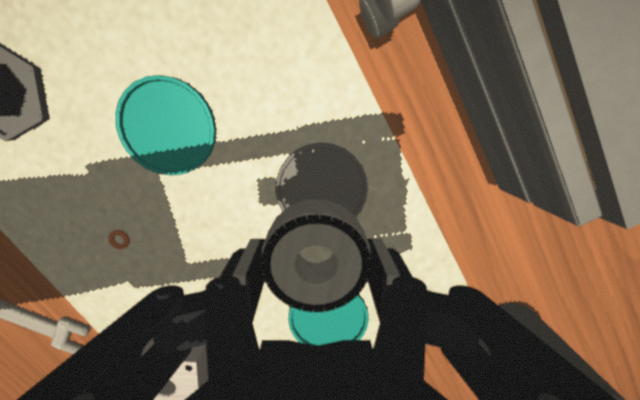

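The grey large tray is under the gripper at (322,183); turquoise ones are elsewhere. Descending.

```bash
python3 -m crank '[[[0,0,0.015,0,0,0],[0,0,0.04,0,0,0],[0,0,0.065,0,0,0],[0,0,0.085,0,0,0],[0,0,0.1,0,0,0],[0,0,0.108,0,0,0],[0,0,0.11,0,0,0],[0,0,0.111,0,0,0],[0,0,0.111,0,0,0]]]'; python3 -m crank '[[[0,0,0.0005,0,0,0],[0,0,0.001,0,0,0],[0,0,0.0015,0,0,0],[0,0,0.0015,0,0,0]]]'
```

```text
time: 32.38
tool_pos: [647.3, -194.6, 13.0]
tcp_rot: [-180.0, -0.0, 60.0]
ft_force: [-0.2, -0.1, -3.2]
finger_gap: 51.5
time: 32.88
tool_pos: [647.3, -194.6, 11.5]
tcp_rot: [-180.0, -0.0, 60.0]
ft_force: [-0.1, -0.2, -2.7]
finger_gap: 51.3
```

```bash
python3 -m crank '[[[0,0,0.0005,0,0,0],[0,0,0.001,0,0,0],[0,0,0.0015,0,0,0],[0,0,0.0015,0,0,0]]]';python3 -m crank '[[[0,0,0.0005,0,0,0],[0,0,0.001,0,0,0],[0,0,0.001,0,0,0]]]'
```

```text
time: 33.38
tool_pos: [647.2, -194.6, 9.9]
tcp_rot: [-180.0, -0.0, 60.0]
ft_force: [-0.5, 0.6, -4.0]
finger_gap: 51.3
time: 33.75
tool_pos: [647.3, -194.6, 9.4]
tcp_rot: [-180.0, -0.0, 60.1]
ft_force: [-4.2, 1.2, 2.6]
finger_gap: 51.5
```

Contact (about +6 N change). Release.

```bash
python3 -m crank '[[[0,0,0.0003,0,0,0],[0,0,0.0003,0,0,0]]]'; python3 -m crank '[[[0,0,0,0,0,0],[0,0,0,0,0,0],[0,0,0,0,0,0],[0,0,-0.003,0,0,0],[0,0,-0.015,0,0,0],[0,0,-0.04,0,0,0],[0,0,-0.08,0,0,0],[0,0,-0.12,0,0,0],[0,0,-0.15,0,0,0],[0,0,-0.16,0,0,0]]]' 0
python3 - <<'E'
from h import *
p,d=r.snapshot("wrist"); cv2.imwrite("pics/w15.png",p)
E
python3 go.py 429 -278 170 54
```

```text
time: 34.0
tool_pos: [647.3, -194.6, 9.5]
tcp_rot: [-180.0, -0.0, 60.0]
ft_force: [-5.4, 1.3, 3.8]
finger_gap: 51.5
time: 35.25
tool_pos: [648.9, -195.3, 173.5]
tcp_rot: [179.7, -0.1, 60.1]
ft_force: [-1.1, -0.3, -0.2]
finger_gap: 85.5
shift [-0.1815 -0.1491  0.0024] rot [ 0.004 -0.001  0.106] | now [ 648.8 -195.2  173.2] [179.8  -0.   60. ] t 35.3
```

View pics/w15.png

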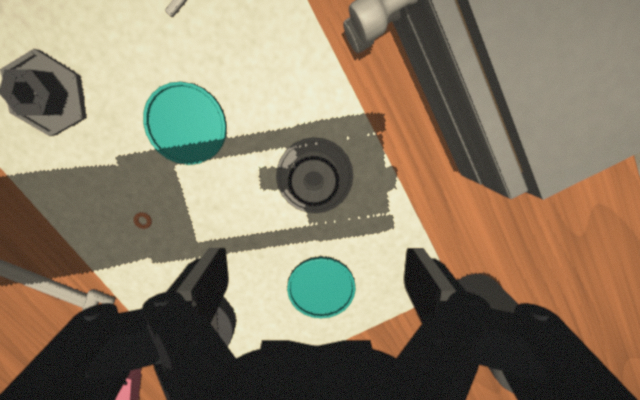

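The bearing lies flat in the grey large tray at (314,180). Back for the flange.

```bash
python3 -m crank '[[[-0.012,-0.01,0,0,0,0.005],[-0.035,-0.029,0,0,0,0.02],[-0.06,-0.049,0,0,0,0.035],[-0.09,-0.074,0,0,0,0.05],[-0.12,-0.099,0,0,0,0.07],[-0.145,-0.119,0,0.002,0,0.085],[-0.165,-0.136,0,0.004,0,0.1],[-0.178,-0.146,0.002,0.004,0,0.106],[-0.1815,-0.149,0.002,0.004,0,0.106],[-0.1815,-0.149,0.002,0.004,0,0.106]]]'; python3 look.py w16 44; python3 go.py 428 -278 25.5 54
```

```text
time: 36.55
tool_pos: [429.2, -277.9, 170.1]
tcp_rot: [-180.0, -0.1, 54.0]
ft_force: [-0.9, 0.2, -0.2]
finger_gap: 85.5
tcp [ 429.2 -277.9  170.1] [-1.8e+02 -1.0e-01  5.4e+01]
z 45.9 box [ 382.54257 -324.41342] [ 470.85703 -235.52141] circ ((426.6241149902344, -279.9674072265625), 45.38615417480469) rect ((426.9337158203125, -279.79559326171875), (65.37954711914062, 64.42455291748047), 57.13887023925781)
0 88.3; 4 89.4; 8 90.0; 12 90.3; 16 90.1; 20 89.5; 24 88.5; 28 87.0; 32 85.1; 36 82.8; 40 80.1; 44 77.0; 48 73.6; 52 69.8; 56 66.3; 60 68.2; 64 71.9; 68 75.5; 72 78.9; 76 81.8; 80 84.4; 84 86.5; 88 88.2; 92 89.5; 96 90.3; 100 90.7; 104 90.7; 108 90.2; 112 89.3; 116 88.0; 120 86.2; 124 84.0; 128 81.4; 132 78.4; 136 75.0; 140 71.2; 144 67.2; 148 65.2; 152 69.3; 156 73.2; 160 76.7; 164 79.8; 168 82.6; 172 84.9; 176 86.8; 
crop origin 239 113
shift [-0.0012 -0.0012  0.1448] rot [ 0.    -0.001 -0.   ] | now [ 429.5 -277.9  170.3] [ 1.8e+02 -1.0e-01  5.4e+01] t 36.6
```

View pics/w16.png

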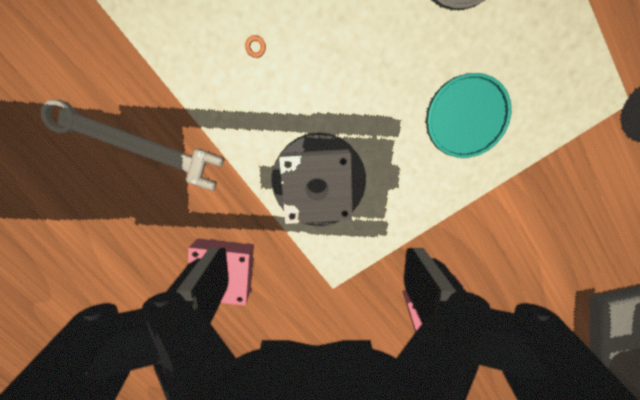

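Flange: centre (426.9, -279.8), normals at 57.1°/147.1°, so yaw 57.

```bash
python3 go.py 426.9 -279.8 25.5 57.1
```

```text
shift [-0.0033 -0.001   0.1448] rot [ 0.    -0.001 -0.054] | now [ 429.5 -277.9  170.3] [ 1.8e+02 -1.0e-01  5.4e+01] t 36.6
```

```bash
python3 -m crank '[[[-0.002,-0.001,0.015,0,0,-0.02],[-0.0033,-0.001,0.04,0,0,-0.054],[-0.0033,-0.001,0.07,0,0,-0.054],[-0.0033,-0.001,0.1,0,0,-0.054],[-0.0033,-0.001,0.123,0,0,-0.054],[-0.0033,-0.001,0.136,0,0,-0.054],[-0.0033,-0.001,0.142,0,0,-0.054],[-0.0033,-0.001,0.1445,0,0,-0.054],[-0.0033,-0.001,0.1445,0,0,-0.054]]]'
python3 - <<'E'
from h import *
p,d=r.snapshot("wrist"); cv2.imwrite("pics/w17.png",p)
E
python3 go.py 426.9 -279.8 25.5 57.1
```

```text
time: 37.72
tool_pos: [427.4, -280.1, 26.4]
tcp_rot: [179.9, -0.1, 57.1]
ft_force: [-0.6, -1.3, -0.3]
finger_gap: 85.4
shift [ 0.     -0.0007  0.0011] rot [ 0.002 -0.001 -0.   ] | now [ 427.5 -280.2   26.6] [ 1.799e+02 -1.000e-01  5.710e+01] t 37.77
```

View pics/w17.png

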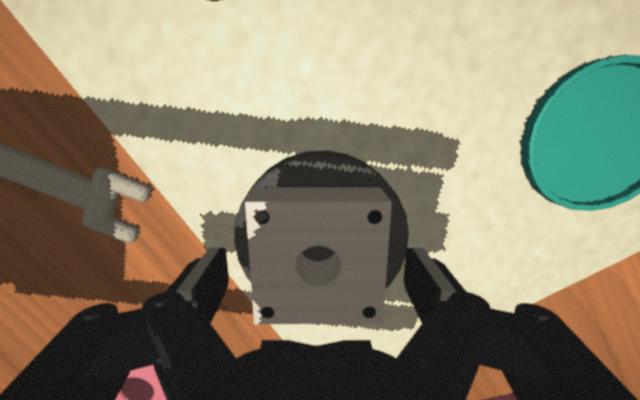

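The flange is square to the pads and centred at (318,262). Closing.

```bash
python3 -m crank '[[[0,-0.0007,0.001,0,0,0],[0,-0.0007,0.001,0,0,0],[0,-0.0007,0.001,0,0,0],[0,-0.0007,0.001,0,0,0],[0,-0.0007,0.001,0,0,0],[0,-0.0007,0.001,0,0,0]]]' 1 65; python3 -m crank '[[[0,0,0,0,0,0],[0,0,0,0,0,0],[0,0,-0.003,0,0,0],[0,0,-0.01,0,0,0],[0,0,-0.025,0,0,0],[0,0,-0.05,0,0,0],[0,0,-0.08,0,0,0],[0,0,-0.11,0,0,0],[0,0,-0.13,0,0,0],[0,0,-0.14,0,0,0]]]'
python3 - <<'E'
from h import *
p,d=r.snapshot("wrist"); cv2.imwrite("pics/w18.png",p)
E
python3 go.py 530 0 165 70
```

```text
time: 38.52
tool_pos: [427.7, -280.5, 26.9]
tcp_rot: [179.8, -0.1, 57.1]
ft_force: [-1.3, 0.4, 5.9]
finger_gap: 62.1
time: 39.78
tool_pos: [427.9, -280.9, 169.4]
tcp_rot: [179.6, -0.0, 57.1]
ft_force: [0.1, 0.2, -3.4]
finger_gap: 62.3
shift [ 0.2913 -0.0671  0.0046] rot [ 0.007  0.    -0.225] | now [ 428.1 -281.   169.9] [179.6  -0.   57.1] t 39.83
```

View pics/w18.png

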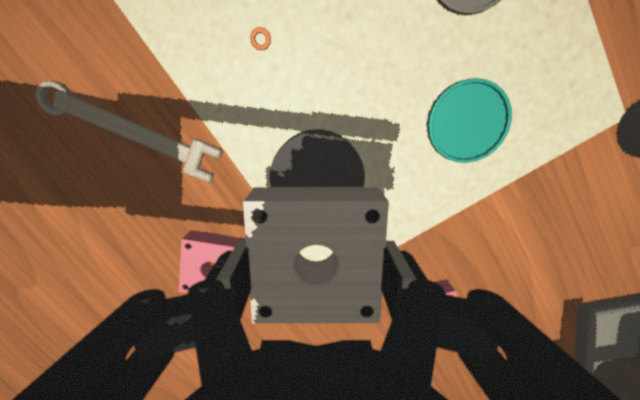

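Flange held level. Moving in two legs.

```bash
python3 -m crank '[[[0.008,-0.002,0,0,0,-0.006],[0.025,-0.006,0,0,0,-0.02],[0.05,-0.012,0,0,0,-0.04],[0.085,-0.02,0,0,0,-0.065],[0.12,-0.028,0,0,0,-0.09],[0.155,-0.036,0,0.003,0,-0.12],[0.19,-0.044,0,0.005,0,-0.15],[0.225,-0.052,0,0.007,0,-0.175],[0.26,-0.06,0,0.007,0,-0.2],[0.291,-0.067,0,0.007,0,-0.225]]]'; python3 go.py 464 314.3 165 82.7
```

```text
time: 41.08
tool_pos: [529.3, 2.4, 168.4]
tcp_rot: [-179.9, 0.0, 70.1]
ft_force: [0.7, -0.3, -3.4]
finger_gap: 62.2
shift [ 0.2712 -0.1674  0.0036] rot [-0.002  0.    -0.219] | now [529.3   2.4 168.4] [-179.9    0.    70.1] t 41.08
```

```bash
python3 -m crank '[[[0.025,-0.015,0,0,0,-0.02],[0.055,-0.034,0,0,0,-0.045],[0.09,-0.056,0,0,0,-0.075],[0.125,-0.077,0,0,0,-0.1],[0.16,-0.099,0,0,0,-0.13],[0.195,-0.12,0,0,0,-0.16],[0.225,-0.139,0,0,0,-0.185],[0.25,-0.154,0,0,0,-0.205],[0.266,-0.164,0,0,0,-0.216],[0.271,-0.167,0,0,0,-0.219]]]'; python3 -m crank '[[[0,0,0.01,0,0,0],[0,0,0.02,0,0,0],[0,0,0.02,0,0,0]]]';python3 - <<'E'
from h import *
k=r.get_calibration("wrist");p,d=r.snapshot("wrist"); cv2.imwrite("pics/w19.png",p)
for o in r.landmark_of("tray_square","wrist")[:3]: print(o["conf"],o["pixel"],ray("wrist",o["pixel"],0,k)[0].round(1))
E
python3 go.py 464 314.3 10 82.7
```

```text
time: 42.32
tool_pos: [463.4, 315.0, 167.9]
tcp_rot: [-179.8, 0.0, 82.8]
ft_force: [-0.3, -0.0, -2.9]
finger_gap: 62.1
time: 42.7
tool_pos: [462.5, 313.6, 146.0]
tcp_rot: [-179.7, 0.2, 82.7]
ft_force: [-0.3, -0.8, -3.1]
finger_gap: 62.2
0.58 [320.7, 178.7] [465.5 315.7   0. ]
shift [0.0002 0.0011 0.1376] rot [-0.003  0.001  0.001] | now [463.4 314.3 147.6] [-1.798e+02  1.000e-01  8.270e+01] t 42.8
```

View pics/w19.png

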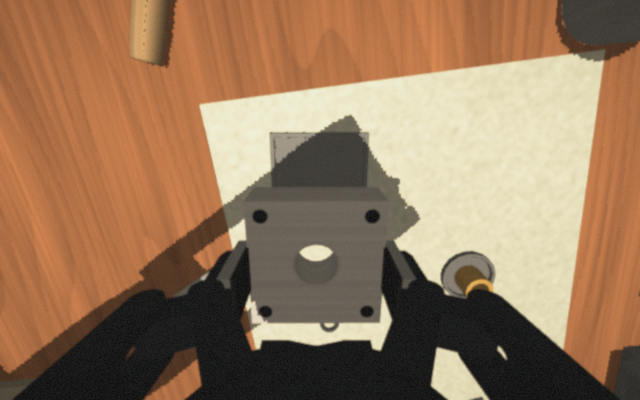

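The square tray's edges (rows 132+, columns 270–368) are parallel to the flange. Descending.

```bash
python3 -m crank '[[[0,0.001,0.015,0,0,0],[0,0.001,0.04,0,0,0],[0,0.001,0.07,0,0,0],[0,0.001,0.098,0,0,0],[0,0.001,0.118,0,0,0],[0,0.001,0.128,0,0,0],[0,0.001,0.132,0,0,0],[0,0.001,0.134,0,0,0],[0,0.001,0.134,0,0,0]]]'; python3 -m crank '[[[0,0,0.0005,0,0,0],[0,0,0.001,0,0,0],[0,0,0.0015,0,0,0],[0,0,0.0015,0,0,0]]]'
```

```text
time: 43.92
tool_pos: [464.5, 314.4, 14.4]
tcp_rot: [-179.9, 0.0, 82.7]
ft_force: [0.1, -0.2, -3.2]
finger_gap: 62.4
time: 44.42
tool_pos: [464.4, 314.4, 12.8]
tcp_rot: [-179.9, 0.0, 82.7]
ft_force: [-0.3, 0.2, -3.1]
finger_gap: 61.9
```

```bash
python3 -m crank '[[[0,0,0.0005,0,0,0],[0,0,0.001,0,0,0],[0,0,0.0015,0,0,0],[0,0,0.002,0,0,0],[0,0,0.002,0,0,0]]]';python3 -m crank '[[[0,0,0.0005,0,0,0],[0,0,0.001,0,0,0],[0,0,0.001,0,0,0]]]'
```

```text
time: 45.05
tool_pos: [464.4, 314.3, 11.1]
tcp_rot: [-179.9, 0.0, 82.7]
ft_force: [-2.9, -0.9, 0.5]
finger_gap: 62.0
time: 45.42
tool_pos: [464.4, 314.4, 11.0]
tcp_rot: [-179.9, 0.0, 82.7]
ft_force: [-7.0, -3.7, 9.5]
finger_gap: 61.9
```

Contact at z 11 – on the floor (rim contact would have come at about 15). Release.

```bash
python3 -m crank '[[[0,0,0,0,0,0],[0,0,0,0,0,0],[0,0,0,0,0,0],[0,0,-0.003,0,0,0],[0,0,-0.015,0,0,0],[0,0,-0.04,0,0,0],[0,0,-0.08,0,0,0],[0,0,-0.12,0,0,0],[0,0,-0.16,0,0,0],[0,0,-0.18,0,0,0]]]' 0
python3 - <<'E'
from h import *
k=r.get_calibration("wrist");p,d=r.snapshot("wrist"); cv2.imwrite("pics/w20.png",p)
P=depthpts("wrist",d,k)
for nx,c,hh in(("flange",(464,314),27),("bush",(608.5,190.3),31)):
    m=(abs(P[...,2]-hh)<6)&(np.hypot(P[...,0]-c[0],P[...,1]-c[1])<40); print(nx,m.sum(),P[m].mean(0).round(1),P[m].std(0).round(1))
    if m.sum()>50:
        A=np.c_[P[m][:,:2]-c,np.ones(m.sum())]; print("slope",np.linalg.lstsq(A,P[m][:,2],rcond=None)[0].round(3))
p,d=r.snapshot("scene"); cv2.imwrite("pics/s20.png",p)
P=depthpts("scene",d)
for nx,c,hh in(("flange",(464,314),27),("bush",(608.5,190.3),31),("nut",(460.5,8.6),25),("bearing",(647,-195),25)):
    m=(abs(P[...,2]-hh)<7)&(np.hypot(P[...,0]-c[0],P[...,1]-c[1])<45); print(nx,m.sum(),P[m].mean(0).round(1),P[m].std(0).round(1))
E
```

```text
time: 46.68
tool_pos: [466.1, 315.1, 194.7]
tcp_rot: [179.9, -0.1, 82.7]
ft_force: [0.3, 0.1, -0.5]
finger_gap: 85.2
flange 3281 [463.3 316.3  29.8] [18.6 19.1  1.3]
slope [-1.0000e-03 -8.0000e-03  2.9769e+01]
bush 276 [610.  193.6  31. ] [6.7 8.5 2.7]
slope [7.2000e-02 1.8000e-02 3.0838e+01]
flange 253 [466.8 311.1  26.4] [19.6 20.9  2.3]
bush 54 [610.7 188.7  28.4] [7.3 9.1 2.1]
nut 143 [461.9   8.7  23.7] [12.  12.3  2.1]
bearing 421 [ 648.6 -196.5   24.1] [14.  14.8  1.9]
```

View pics/w20.png

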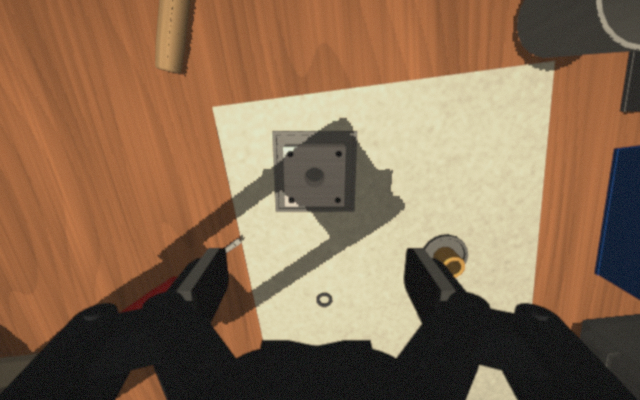

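View pics/s20.png

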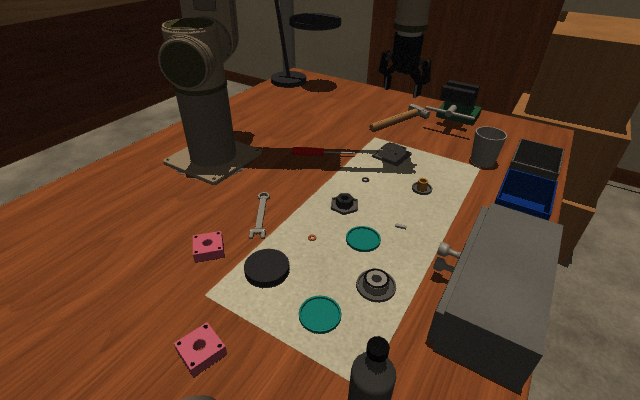

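The wrist view shows the flange level in the square tray at (315,172), and the scene view shows all four parts in their trays with the stand empty. Handing in.

```bash
python3 -m crank '[[[0,0,0,0,0,0],[0,0,0,0,0,0]]]'; python3 -c "
from bench import r
print(r.hand_in())"
```

```text
time: 47.02
tool_pos: [465.5, 314.8, 192.3]
tcp_rot: [-180.0, -0.0, 82.7]
ft_force: [0.2, -0.2, -0.2]
finger_gap: 85.6
the job is handed in; nothing more can be done
None
```

I took the stack apart from the top down: bush, nut, bearing, then flange. Each part is set down in the tray of its own shape. The job was handed in at about 47 s with the gripper open, about 190 mm above the bench. I did not touch the pink plates or the turquoise trays.

- **Part positions:** the last wrist and scene pictures show all four parts flat and centred in their trays, with the stand empty. I checked stillness only by each part sitting in its tray in those pictures, not over a timed wait.
- **Part heights:** the scene camera gave mean heights of about 24–28 mm for the four parts, close to what the part sizes predict. A plane fitted to the flange's top was level to about 0.5°.
- **Contact forces:** readings at touchdown stayed under about 10 N.
- **What disagreed:**
  - The flange touched down about 1 mm higher than I predicted. That is still well below rim height, so I took it as resting on the tray floor.
  - The wrist camera read heights 1–3 mm too high throughout.
  - A plane fit on the bush gave about 4° of slope. I put that down to the few points on its ring, because it stands upright in the pictures.

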